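# Index the inspection camera over the board

## Robot

A 6-joint arm with a two-finger parallel gripper is mounted at the origin on the work surface. World frame = base frame: x ahead of the robot, y to its left, z up, the work surface at z = 0. Lengths are in m, angles in rad, forces in N, time in s.
With the tool pointing down it reaches from about 0.375 to 0.925 m from the base axis. Payload 5.7 kg.
Tool frame: the origin (TCP) lies on the centre line of the jaws, within the pads' length; the fingertips stand ahead of it and the grasp point (between the pads) lies 8 mm behind it (robot.tips_ahead is the z of the fingertips in the tool frame, in m); z points along the fingers, y is the line along which they close (so a half turn about z gives the same grasp; the last joint's range is limited). The gripper opens to 88 mm and grips with 3 to 60 N. Pads are 20 mm wide; open, the fingers measure 115 mm over their backs; the gripper's body (75 mm by 178 mm) begins 61 mm behind the grasp point.
Start: joints at [-1.378, 0.359, 1.51, -0, 1.272, -0.115], TCP at [0.182, -0.572, 0.234] pointing down, gripper open.
Joint ranges: [-2.97, 2.97], [-1.01, 2.36], [0.21, 2.38], [-0.96, 4.11], [0.2, 2.71], [-2.98, 2.98]. Speed limits (rad/s): [2.39, 2.39, 3.14, 3.14, 3.14, 3.14].

## Interface

Orientations are given as a unit quaternion [w, x, y, z].
In Python, from plant import robot gives the robot as it stands.
- The arm moves only by the tool servo_tool, never from a script. Its argument "deltas" is a list of rows, each an object with "linear": the shift along the tool's x, y, z in cm, a list of three; "dr": the turn, a rotation vector about the tool's x, y, z in degrees, a list of three; "grip": the closure, from 0 (fully open) to 1 (shut). A call has exactly 10 rows; each row shifts and turns the commanded pose from where the row before left it, along the tool's axes as they then stand; what a row does not reach is not made up. A row lasts 1/12 s, in which the tool goes at most 41.7 mm and 7.16 degrees, less where a joint would pass 70% of its speed; a pose out of reach is approached as far as the arm can. A call with a gripper value outside its range is refused whole. The fingers move at their own pace and stop on an object; "squeeze" is the grip in N (left out, the last holds). Time passes only in rows, so rows that do not move let the fingers close, or fill a call up. It gives the time, the measured TCP pose, the force, the opening and the grip force at its end, in the units of the state.
- robot.state(): the state, without advancing time (a new reading comes with each control period).
- robot.capture(name): name is "side" or "top" or "wrist"; returns a dict with "pixels" (420x560x3 uint8, blue, green, red), "fx", "fy", "cx", "cy" (pixels), "rvec" (rotation vector, rad) and "tvec" (3), from world to camera coordinates, as OpenCV has them. Camera axes: x right, y down, z forward; pixel columns grow to the right and rows downward; lengths in m; the calibration is good to about 2 mm. A picture is of the moment at which its call begins. There is no depth.
- robot.finish_job(): hands the job in; it is judged then, once.
Trained networks look in a picture, given as the dict that the camera call returned (one of the last four; its "shot" number tells which), for a name from the list of things; names that differ only in an ending like _2 or _b are one class to them, and where a whole thing is asked for, a point or a joint stands for the part that bears it (a point fixed in the world has none). Each returns a list of dicts, best first, with "p" (0 to 1); they miss things now and then, are a little off and sometimes report something else, mostly with a low value. They report only what shows in the picture. A call takes as long as a camera call. They do not tell look-alikes from the thing itself.
- robot.search_frame(picture, target): "extent" ([left, top, right, bottom] in pixels, round what is visible of it).
- robot.regions_of(picture, target): "pixels" (420x560 bool, what is visible of it) and "extent" ([left, top, right, bottom] in pixels, round what is visible of it).
- robot.pinpoint(picture, target): "point" ([column, row] in pixels: a listed point, or the origin of a listed thing).
The state is a dict: "time": time; "joints": joint angles; "joint_velocities": joint speeds; "tau": joint torques, N m; "tool_pos": TCP position; "eef_rot": TCP orientation; "contact_force": force on the tool from outside, world axes, zero at the start; "ft_torque": the same for the moment, N m; "width": finger opening in m; "gripper_force": force on a finger pad.
Only numpy, scipy, OpenCV 4.12 (cv2) and the standard library are available. Lean on these libraries where they do the work, as an engineer would, in place of code of your own. Each camera call takes 0.05 s, during which the arm holds its last target. There are 200 camera calls.

## Task

Bring the inspection camera over the circuit board lying in one of the two nests: pull up the spring index ring at the end of the camera arm, swing the arm to the notch on the board's side and let the index pin drop fully home there. The notch plates are set by hand, so ease the pin into the notch by feel and do not force it sideways; leave the board, the plain plate and the things on the bench where they are.

Things in the scene. Friction and masses are not known exactly. Their poses are not given: they have to be found in the camera images.
- stand: Fixed inspection stand: grey base plate 270 x 320 x 12 mm with a column on which the camera arm swings level. Origin on the upright swing axis, at the bench surface, z up; its -x axis points to the open front, where the arm starts. Two nests (black frames 8 mm high on the plate) lie under the arm, centred 77 mm before the axis (-x) and 64 mm to either side (+y, -y).
- notch_mid (a point): Middle notch of the steel arc plate, fixed at arm angle 0, 180 mm from the swing axis; point at plate top, 77 mm above the bench. The plate (167 to 193 mm from the axis) has 3 radial notches 9.5 mm wide: this one and one each side at about 0.70 rad, camera over a nest. Side notches are set by hand, anywhere within 0.06 rad (11 mm) of that; their place is not measured.
- camera_arm (a joint): Swing angle of the arm about the stand's axis, rad: 0 in the middle (start, locked), positive counter-clockwise seen from above, stops at +-0.82. At positive angles the arm points to the stand's -y side, at negative ones to its +y side. It stays where it is left; 1 to 4 N at the ring swing it while the pin is out or slides on the arc plate.
- index_ring (a joint): How far ring and pin are pulled up, m: 0 = pin fully home in a notch; 0.010 = pin end level with the arc plate's top (higher it is clear; let go between notches it rests there and can be slid along the plate until it drops in by itself); 0.014 = end of travel. A spring pulls it down, 4 N at 0, 11 N at the end.
- ring_center (a point): Centre of the black pull ring, 180 mm from the swing axis, 147 mm above the bench when home; moves with arm and pin. The ring stands upright in the arm's lengthwise plane (faces look the way the arm swings): 36 mm outside, 20 mm hole, bar 8 mm thick. Below it a 10 mm stem and a 20 mm thick barrel, top 113 mm above the bench, on the 32 mm wide alloy arm (81 to 95 mm above the bench).
- index_pin: Steel index pin, 8 mm thick, rigidly under the ring; origin at the centre of its flat lower end, z up (67 mm above the bench when home, 10 mm below the arc plate's top). More than 30 N on it, such as levering it against a notch wall, counts as forcing it.
- lens (a point): Lens of the camera (upright black cylinder 32 mm thick, top 159 mm above the bench), on the arm 100 mm from the swing axis, 47 mm above the bench.
- board: Loose circuit board with components (chip, white connector strip, small cans), 72 x 62 x 4 mm, 13 mm high over the components, lying in one of the two nests; origin at the centre of its underside. The camera belongs above it.
- ref_plate: Loose plain bare-metal reference plate, 72 x 62 x 5 mm, lying in the other nest; origin at the centre of its underside.
- multimeter: Handheld meter lying on the bench, 150 x 74 x 46 mm; origin at the centre of its underside. Not part of the job.
- screwdriver: Screwdriver lying on the bench. Not part of the job.
- parts_box: White open parts box on the bench, 110 x 140 x 40 mm; origin at the centre of its underside. Not part of the job.
Mind the look-alikes: they are no part of the job. Leave any pink look-alike of the board alone.

How it is judged:
On the way, in this order (a step that is already met when the one before it is completed fails the run):
1. the ring is pulled up until the pin is clear of the middle notch, the arm still there (value of joint index_ring above 0.0095 m and value of joint camera_arm between -0.1 and 0.1 rad), for 0.05 s.
2. the arm is swung until the camera is above the board (horizontal distance between lens and board below 0.025 m), for 0.05 s.
3. the pin has dropped fully home in the notch there (value of joint index_ring below 0.0015 m and horizontal distance between lens and board below 0.012 m), for 0.2 s.
At the end, for the whole second after the job is handed in: The index pin is fully home (within 1.5 mm) in the side notch with the lens within 12 mm of straight above the board's centre, and the arm is at rest (all of step 3 and velocity of joint camera_arm between -0.05 and 0.05 rad/s); the robot touches nothing.
It fails at once if the index pin is forced (more than 30 N on it) (contact force between index_pin and anything else above 30 N).
It fails at once if the board or the reference plate is shifted by more than 10 mm (distance of any of board, ref_plate from where it was at the start of the episode above 0.01 m).
It fails at once if a thing on the bench is shifted by more than 30 mm (distance of any of multimeter, screwdriver, parts_box from where it was at the start of the episode above 0.03 m).
It also fails if it takes over 40 s, if anything falls off the work surface, if the arm or the gripper's body presses on something with over 40 N, if the wrist force passes 120 N, or if a joint passes its speed limit or range.

## Working session

There is one attempt and no reset: what is moved stays moved. The work goes in short steps, Python scripts to look and compute and a tool call to move; the robot and the scene stay as the last step left them, time stands still between calls to the robot, and variables do not carry over. Pictures are saved under pics/ and viewed, at most 10 in all, crops included, and the job is handed in when it is done.

Besides the shell and the picture viewer there is one more tool, called after "Call:" by a JSON object that holds its "fn" and its "kwargs". servo_tool: Moves the arm, as the interface text tells. Its arguments: {"type":"object","properties":{"deltas":{"type":"array"},"squeeze":{"type":"number"}},"required":["deltas"]}

```bash
mkdir -p pics
cat > h.py <<'E'
import numpy as np, cv2
from plant import robot
def snap(n,f=None):
    p=robot.capture(n)
    if f: cv2.imwrite('pics/'+f,p['pixels'])
    return p
def ray(p,uv):
    R,_=cv2.Rodrigues(np.array(p['rvec'],float)); t=np.array(p['tvec'],float).ravel()
    d=R.T@np.array([(uv[0]-p['cx'])/p['fx'],(uv[1]-p['cy'])/p['fy'],1.]); return -R.T@t,d/np.linalg.norm(d)
def atz(p,uv,z):
    c,d=ray(p,uv); return c+d*(z-c[2])/d[2]
def proj(p,X):
    K=np.array([[p['fx'],0,p['cx']],[0,p['fy'],p['cy']],[0,0,1.]])
    return cv2.projectPoints(np.array(X,float).reshape(-1,3),np.array(p['rvec'],float),np.array(p['tvec'],float),K,None)[0].reshape(-1,2)
def tri(rays):
    A=np.zeros((3,3));b=np.zeros(3)
    for c,d in rays:
        M=np.eye(3)-np.outer(d,d);A+=M;b+=M@c
    return np.linalg.solve(A,b)
E
python3 - <<'E'
from h import *
for n in('top','side'):
    p=snap(n,n+'1.png')
    for t,z in(('stand',0),('notch_mid',.077),('ring_center',.147),('index_pin',.067),('lens',.047),('board',.012),('ref_plate',.012)):
        for r in robot.pinpoint(p,t)[:3]: print(n,t,round(r['p'],2),np.round(r['point']),np.round(atz(p,r['point'],z),3))
s=robot.state();print(s['time'],s['eef_rot'],robot.tips_ahead,s['width'])
a=cv2.imread('pics/top1.png')
E
```

```text
top stand 0.74 [279. 166.] [0.694 0.005 0.   ]
top notch_mid 0.72 [286. 211.] [ 0.525 -0.019  0.077]
top ring_center 0.72 [263. 186.] [0.594 0.054 0.147]
top board 0.94 [202. 159.] [0.715 0.27  0.012]
top board 0.89 [203. 193.] [0.595 0.263 0.012]
top board 0.79 [275. 260.] [0.373 0.017 0.012]
top ref_plate 0.82 [300. 180.] [ 0.643 -0.067  0.012]
side stand 0.71 [249. 199.] [0.7  0.01 0.  ]
side stand 0.21 [283. 197.] [ 0.635 -0.07   0.   ]
side notch_mid 0.82 [298. 209.] [ 0.527 -0.027  0.077]
side ring_center 0.51 [298. 198.] [ 0.518 -0.013  0.147]
side ring_center 0.42 [250. 199.] [0.601 0.083 0.147]
side index_pin 0.26 [255. 221.] [0.585 0.084 0.067]
side lens 0.76 [273. 204.] [ 0.608 -0.006  0.047]
side board 0.97 [323. 267.] [0.371 0.028 0.012]
side board 0.89 [172. 244.] [0.715 0.284 0.012]
side board 0.87 [201. 269.] [0.594 0.276 0.012]
side ref_plate 0.61 [285. 196.] [ 0.627 -0.073  0.012]
0.8 [-6.71467166e-05  9.88179611e-01  1.53300531e-01  1.55391191e-06] 0.011 0.0879369858346141
```

View pics/top1.png

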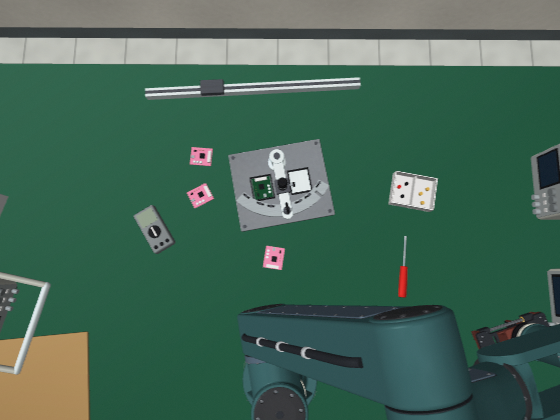

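View pics/side1.png

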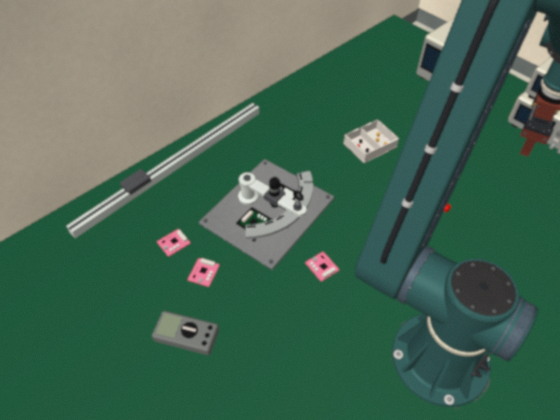

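The green board lies in the left nest (262,187 in top), with the metal plate in the right one (300,180). The pink boards at (201,156), (200,195) and (274,258) are look-alikes. I'll fit the stand pose and confirm with a crop.

Run:
```python
from h import *
from scipy.optimize import least_squares
p=snap('top')
m=max(robot.regions_of(p,'stand'),key=lambda r:r['p'])
mm=m['pixels'].astype('uint8')
c=cv2.convexHull(max(cv2.findContours(mm,0,2)[0],key=cv2.contourArea))
q=cv2.boxPoints(cv2.minAreaRect(c)); w=np.array([atz(p,u,.012) for u in q]);print(q.round(1),w.round(3),'ctr',w.mean(0))
print([np.linalg.norm(w[i]-w[i-1]).round(3) for i in range(4)])
for i in range(2): d=w[i+1]-w[i];print(np.degrees(np.arctan2(d[1],d[0])))
im=cv2.resize(p['pixels'][130:240,220:345],None,fx=5,fy=5,interpolation=cv2.INTER_CUBIC);cv2.imwrite('pics/crop1.png',im)
```

```text
[[226.7 153.4]
 [320.7 137.2]
 [334.1 215.5]
 [240.1 231.7]] [[ 0.734  0.186  0.012]
 [ 0.794 -0.138  0.012]
 [ 0.522 -0.18   0.012]
 [ 0.465  0.134  0.012]] ctr [6.28886876e-01 4.37236235e-04 1.20000000e-02]
[np.float64(0.274), np.float64(0.329), np.float64(0.276), np.float64(0.319)]
-79.51044407097477
-171.15345683233056
```

View pics/crop1.png

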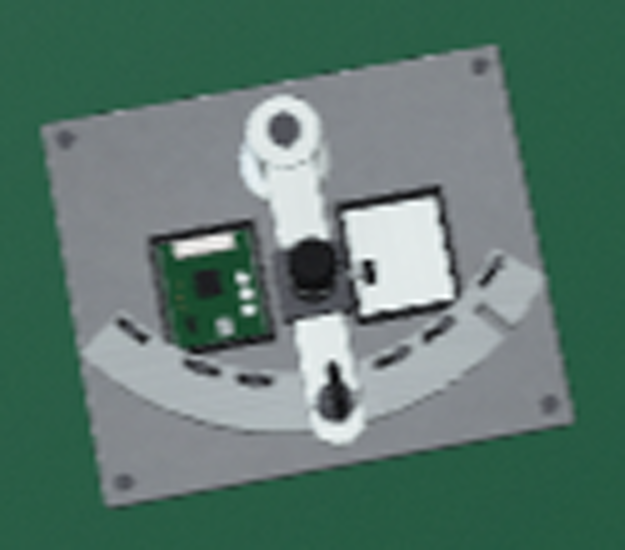

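The crop confirms it: green board at crop (208,285) in the left nest, bare plate at (400,255) on the right. So the board is on the stand's +y side and the arm goes negative. Next I move above the ring.

Call:
{"fn": "servo_tool", "kwargs": {"deltas": [{"linear":[2.7,-2.3,-0.2],"dr":[0,0,0],"grip":0},{"linear":[2.7,-2.3,-0.2],"dr":[0,0,0],"grip":0},{"linear":[2.7,-2.3,-0.2],"dr":[0,0,0],"grip":0},{"linear":[2.7,-2.3,-0.2],"dr":[0,0,0],"grip":0},{"linear":[2.7,-2.3,-0.2],"dr":[0,0,0],"grip":0},{"linear":[2.7,-2.3,-0.2],"dr":[0,0,0],"grip":0},{"linear":[2.7,-2.3,-0.2],"dr":[0,0,0],"grip":0},{"linear":[2.7,-2.3,-0.2],"dr":[0,0,0],"grip":0},{"linear":[2.7,-2.3,-0.2],"dr":[0,0,0],"grip":0},{"linear":[2.7,-2.3,-0.2],"dr":[0,0,0],"grip":0}]}}

```text
time: 1.73
tool_pos: [0.37, -0.2693, 0.254]
eef_rot: [0.0, 0.988, 0.153, 0.0]
contact_force: [0.3, -0.2, -0.4]
width: 0.0876
gripper_force: 0.0
```

Call:
{"fn": "servo_tool", "kwargs": {"deltas": [{"linear":[2.7,-2.3,-0.2],"dr":[0,0,0],"grip":0},{"linear":[2.7,-2.3,-0.2],"dr":[0,0,0],"grip":0},{"linear":[2.7,-2.3,-0.2],"dr":[0,0,0],"grip":0},{"linear":[2.7,-2.3,-0.2],"dr":[0,0,0],"grip":0},{"linear":[2.7,-2.3,-0.2],"dr":[0,0,0],"grip":0},{"linear":[2.7,-2.3,-0.2],"dr":[0,0,0],"grip":0},{"linear":[1.5,-1.5,0],"dr":[0,0,4],"grip":0},{"linear":[0,0,0],"dr":[0,0,4],"grip":0},{"linear":[0,0,0],"dr":[0,0,0],"grip":0},{"linear":[0,0,0],"dr":[0,0,0],"grip":0}]}}

```text
time: 2.57
tool_pos: [0.4916, -0.0712, 0.2656]
eef_rot: [0.0, 0.996, 0.085, -0.0]
contact_force: [0.4, -0.1, 0.7]
width: 0.088
gripper_force: 0.0
```

Run:
```python
from h import *
s=robot.state();print(s['time'],s['tool_pos'],s['eef_rot'],s['contact_force'])
p=snap('wrist','w1.png')
for t,z in(('stand',0),('notch_mid',.077),('ring_center',.147),('index_pin',.067),('lens',.047),('board',.012),('ref_plate',.012)):
    for r in robot.pinpoint(p,t)[:2]: print(t,round(r['p'],2),np.round(r['point']),np.round(atz(p,r['point'],z),4))
```

```text
2.5667 [ 0.4916463  -0.07120853  0.26562597] [ 5.68630841e-05  9.96347097e-01  8.53957859e-02 -1.37266860e-04] [ 0.43413216 -0.10242025  0.6958335 ]
notch_mid 0.65 [230. 148.] [ 0.5209 -0.0171  0.077 ]
ring_center 0.78 [219. 152.] [ 0.5248 -0.0175  0.147 ]
board 0.84 [170.  38.] [0.613  0.0668 0.012 ]
board 0.67 [190. 247.] [0.3872 0.0224 0.012 ]
ref_plate 0.77 [297.  36.] [ 0.6367 -0.0617  0.012 ]
```

View pics/w1.png

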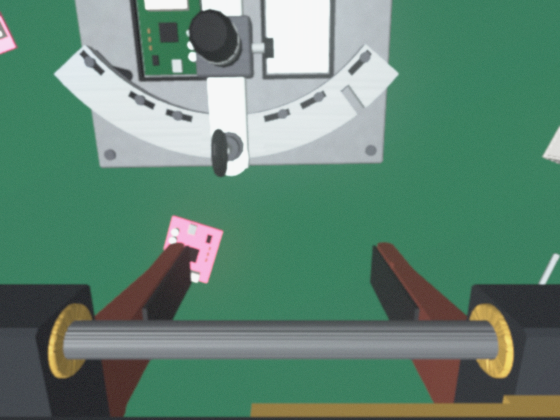

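Ring at (219,152), arm straight toward the image top. The right notch shows at (352,100); the left one isn't evident yet. I'll move right above the ring.

Call:
{"fn": "servo_tool", "kwargs": {"deltas": [{"linear":[1.4,-1.5,1.0],"dr":[0,0,0],"grip":0},{"linear":[1.4,-1.6,1.0],"dr":[0,0,0],"grip":0},{"linear":[1.4,-1.6,1.0],"dr":[0,0,0],"grip":0},{"linear":[0,0,1.0],"dr":[0,0,0],"grip":0},{"linear":[0,0,1.0],"dr":[0,0,0],"grip":0},{"linear":[0,0,1],"dr":[0,0,0],"grip":0},{"linear":[0,0,0.5],"dr":[0,0,0],"grip":0},{"linear":[0,0,0],"dr":[0,0,0],"grip":0.3},{"linear":[0,0,0],"dr":[0,0,0],"grip":0.3},{"linear":[0,0,0],"dr":[0,0,0],"grip":0.3}], "squeeze": 5}}

```text
time: 3.8
tool_pos: [0.5255, -0.0185, 0.2011]
eef_rot: [0.0, 0.996, 0.084, 0.0]
contact_force: [0.4, 0.5, -0.2]
width: 0.0712
gripper_force: 0.0
```

Run:
```python
from h import *
s=robot.state();print(s['time'],s['tool_pos'],s['eef_rot'],s['contact_force'],s['width'])
p=snap('wrist')
for t,z in(('notch_mid',.077),('ring_center',.147),('lens',.047),('board',.012)):
    for r in robot.pinpoint(p,t)[:2]: print(t,round(r['p'],2),np.round(r['point']),np.round(atz(p,r['point'],z),4))
for r in robot.regions_of(p,'ring_center')[:2]: print(r['p'],r['extent'])
T=s['tool_pos']; print(proj(p,[[T[0],T[1],.147],[T[0],T[1],.165]]))
w=cv2.imread('pics/w1.png')[30:200,40:270]; w=cv2.resize(w,None,fx=2.4,fy=2.4,interpolation=cv2.INTER_CUBIC)
im=np.zeros((420,800,3),'uint8'); 
im=np.vstack([np.pad(w,((0,0),(0,8),(0,0)))[:408,:560],p['pixels']]);im=cv2.resize(im,(406,600))
cv2.imwrite('pics/w2.png',np.hstack([cv2.resize(w,(400,296)),cv2.resize(p['pixels'],(400,300))[:296]]))
```

```text
3.8 [ 0.52545507 -0.01850886  0.20113438] [7.84919609e-05 9.96495180e-01 8.36493666e-02 3.65294986e-04] [ 0.42813657  0.53224958 -0.203428  ] 0.07122738392761628
notch_mid 0.75 [281. 207.] [ 0.5231 -0.0177  0.077 ]
ring_center 0.91 [284. 238.] [ 0.5231 -0.0195  0.147 ]
board 0.69 [208.  77.] [0.6129 0.0633 0.012 ]
board 0.68 [222. 304.] [0.3916 0.0227 0.012 ]
0.95 [274.4, 207.5, 292.0, 266.1]
[[283.1693805  234.04593198]
 [283.44165651 244.84755071]]
```

View pics/w2.png

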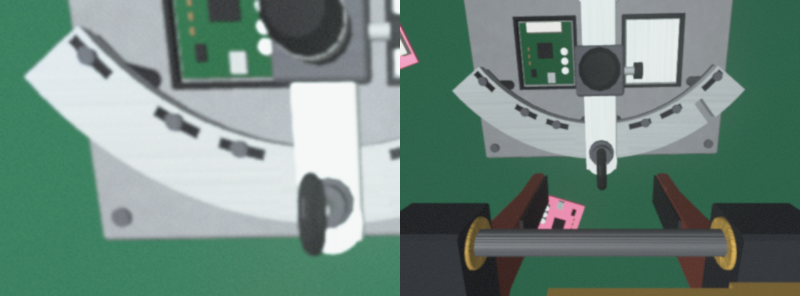

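The ring sits centred between the fingers (283,238), and the left notch isn't visible, so it's by feel. I'll descend and close softly.

Call:
{"fn": "servo_tool", "kwargs": {"deltas": [{"linear":[-0.2,0,1.2],"dr":[0,0,0],"grip":0.3},{"linear":[0,0.1,1.2],"dr":[0,0,0],"grip":0.3},{"linear":[0,0,1.2],"dr":[0,0,0],"grip":0.4},{"linear":[0,0,1.2],"dr":[0,0,0],"grip":0.5},{"linear":[0,0,1.2],"dr":[0,0,0],"grip":0.7},{"linear":[0,0,0.2],"dr":[0,0,0],"grip":1},{"linear":[0,0,0],"dr":[0,0,0],"grip":1},{"linear":[0,0,0],"dr":[0,0,0],"grip":1},{"linear":[0,0,0],"dr":[0,0,0],"grip":1},{"linear":[0,0,0],"dr":[0,0,0],"grip":1}], "squeeze": 4}}

```text
time: 4.93
tool_pos: [0.5241, -0.0194, 0.1395]
eef_rot: [0.0, 0.996, 0.084, 0.001]
contact_force: [0.1, 1.0, 0.3]
width: 0.0113
gripper_force: 0.0
```

Call:
{"fn": "servo_tool", "kwargs": {"deltas": [{"linear":[0,0,0],"dr":[0,0,0],"grip":1},{"linear":[0,0,0],"dr":[0,0,0],"grip":1},{"linear":[0,0,0],"dr":[0,0,0],"grip":1},{"linear":[0,0,0],"dr":[0,0,0],"grip":1},{"linear":[0,0,0],"dr":[0,0,0],"grip":1},{"linear":[0,0,0],"dr":[0,0,0],"grip":1},{"linear":[0,0,0],"dr":[0,0,0],"grip":1},{"linear":[0,0,0],"dr":[0,0,0],"grip":1},{"linear":[0,0,0],"dr":[0,0,0],"grip":1},{"linear":[0,0,0],"dr":[0,0,0],"grip":1}], "squeeze": 8}}

```text
time: 5.77
tool_pos: [0.524, -0.0194, 0.1393]
eef_rot: [0.0, 0.996, 0.084, 0.001]
contact_force: [0.3, -0.2, 6.2]
width: 0.008
gripper_force: 8.0
```

Call:
{"fn": "servo_tool", "kwargs": {"deltas": [{"linear":[0,0,0],"dr":[0,0,0],"grip":1},{"linear":[0,0,0],"dr":[0,0,0],"grip":1},{"linear":[0,0,-0.2],"dr":[0,0,0],"grip":1},{"linear":[0,0,-0.2],"dr":[0,0,0],"grip":1},{"linear":[0,0,-0.2],"dr":[0,0,0],"grip":1},{"linear":[0,0,-0.2],"dr":[0,0,0],"grip":1},{"linear":[0,0,-0.2],"dr":[0,0,0],"grip":1},{"linear":[0,0,-0.2],"dr":[0,0,0],"grip":1},{"linear":[0,0,0],"dr":[0,0,0],"grip":1},{"linear":[0,0,0],"dr":[0,0,0],"grip":1}], "squeeze": 30}}

```text
time: 6.6
tool_pos: [0.5238, -0.0192, 0.1505]
eef_rot: [-0.0, 0.996, 0.084, 0.0]
contact_force: [5.1, 1.0, -9.9]
width: 0.0075
gripper_force: 30.0
```

Run:
```python
from h import *
p=snap('wrist'); T=robot.state()['tool_pos']
for t,z in(('ring_center',.159),('lens',.047),('board',.012)):
    for r in robot.pinpoint(p,t)[:2]: print(t,round(r['p'],2),np.round(r['point']),np.round(atz(p,r['point'],z),4))
for r in robot.regions_of(p,'ring_center')[:1]: print(r['p'],r['extent'])
print(T,proj(p,[[T[0],T[1],T[2]+.008],[T[0],T[1],T[2]+.026]]))
```

```text
ring_center 0.73 [191.  68.] [0.604  0.0297 0.159 ]
ring_center 0.62 [281. 280.] [ 0.5245 -0.0174  0.159 ]
board 0.71 [193.  68.] [0.6132 0.0644 0.012 ]
0.96 [272.0, 241.6, 291.1, 319.5]
[ 0.52380517 -0.0191949   0.15050053] [[284.36801329 281.39848644]
 [284.8858863  302.6787922 ]]
```

Call:
{"fn": "servo_tool", "kwargs": {"deltas": [{"linear":[0,0,-0.05],"dr":[0,0,0],"grip":1},{"linear":[0.01,-0.63,0],"dr":[0,0,2],"grip":1},{"linear":[0.04,-1.256,0],"dr":[0,0,4],"grip":1},{"linear":[0.04,-1.256,0],"dr":[0,0,4],"grip":1},{"linear":[0.05,-1.256,0],"dr":[0,0,4],"grip":1},{"linear":[0.05,-1.256,0],"dr":[0,0,4],"grip":1},{"linear":[0.04,-1.256,0],"dr":[0,0,4],"grip":1},{"linear":[0.04,-1.256,0],"dr":[0,0,4],"grip":1},{"linear":[0.04,-1.256,0],"dr":[0,0,4],"grip":1},{"linear":[0.02,-0.94,0],"dr":[0,0,3],"grip":1}]}}

```text
time: 7.68
tool_pos: [0.5344, 0.0826, 0.1504]
eef_rot: [0.001, 0.979, -0.204, -0.001]
contact_force: [2.2, -1.4, -10.3]
width: 0.0076
gripper_force: 30.0
```

Run:
```python
from h import *
p=snap('wrist'); s=robot.state();T=s['tool_pos']
print(s['time'],s['contact_force'],T,s['eef_rot'])
for t,z in(('ring_center',.159),('lens',.047),('board',.012)):
    for r in robot.pinpoint(p,t)[:2]: print(t,round(r['p'],2),np.round(r['point']),np.round(atz(p,r['point'],z),4))
cv2.imwrite('pics/w3.png',cv2.resize(p['pixels'],(800,600)))
```

```text
7.7333 [ 2.35941516  2.80301584 -9.33291363] [0.53499154 0.08389944 0.15046262] [-3.71674338e-05  9.78765011e-01 -2.04982587e-01 -1.09152932e-03]
ring_center 0.87 [282. 281.] [0.5343 0.0834 0.159 ]
```

View pics/w3.png

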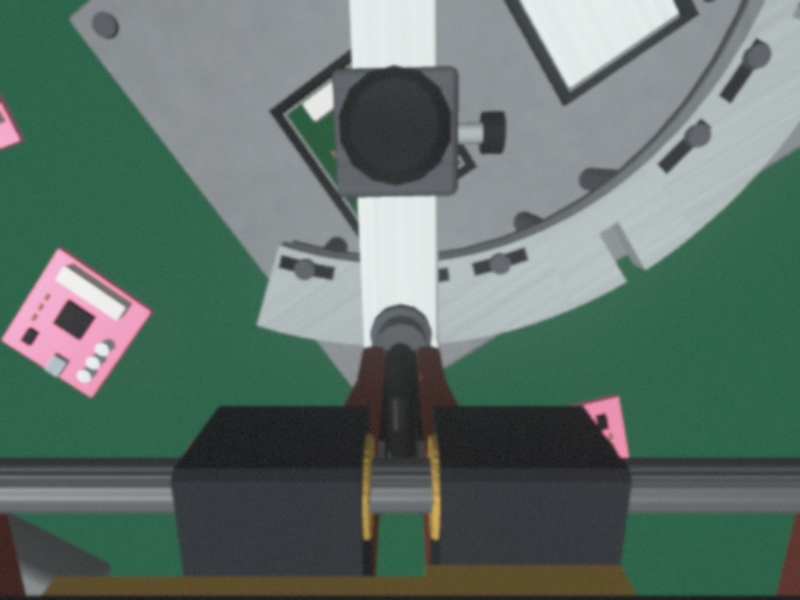

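The plate left of the arm (265–360) shows no notch, so it should sit under the arm, just ahead. I'll soften the grip so the pin rests on the plate, then slide in small steps.

Call:
{"fn": "servo_tool", "kwargs": {"deltas": [{"linear":[0,0,0],"dr":[0,0,0],"grip":1},{"linear":[0,0,0],"dr":[0,0,0],"grip":1},{"linear":[0,0,0],"dr":[0,0,0],"grip":1},{"linear":[0,-0.16,0],"dr":[0,0,0.5],"grip":1},{"linear":[0,-0.16,0],"dr":[0,0,0.5],"grip":1},{"linear":[0,-0.16,0],"dr":[0,0,0.5],"grip":1},{"linear":[0,-0.16,0],"dr":[0,0,0.5],"grip":1},{"linear":[0,0,0],"dr":[0,0,0],"grip":1},{"linear":[0,0,0],"dr":[0,0,0],"grip":1},{"linear":[0,0,0],"dr":[0,0,0],"grip":1}], "squeeze": 3}}

```text
time: 8.72
tool_pos: [0.5377, 0.0883, 0.1513]
eef_rot: [0.0, 0.976, -0.219, -0.0]
contact_force: [-4.6, -0.5, 0.5]
width: 0.008
gripper_force: 3.0
```

```bash
cat > look.py <<'E'
from h import *
import sys
p=snap('wrist'); s=robot.state();T=s['tool_pos'];q=s['eef_rot']
y=np.degrees(2*np.arctan2(q[2],q[1]))
xa=np.array([np.cos(np.radians(y)),np.sin(np.radians(y))]);ya=np.array([xa[1],-xa[0]])
print('t',round(s['time'],2),'yaw',round(y,2),'Ftool xy',(s['contact_force'][:2]@xa).round(1),(s['contact_force'][:2]@ya).round(1),'Fz',s['contact_force'][2].round(1),'w',round(s['width'],4))
d=T[:2]-np.array([.701,.011]);print('TCP angle about axis',np.degrees(np.arctan2(-d[1],-d[0])).round(2)-9.6,'r',np.linalg.norm(d).round(4))
for r in robot.regions_of(p,'ring_center')[:1]: print('ring',r['p'],np.round(r['extent'],1))
if len(sys.argv)>1: cv2.imwrite('pics/'+sys.argv[1],cv2.resize(p['pixels'][130:330,180:380],(600,600),interpolation=cv2.INTER_CUBIC))
E
python3 look.py
```

```text
t 8.77 yaw -25.35 Ftool xy -5.0 1.8 Fz 0.5 w 0.0077
TCP angle about axis -34.91 r 0.1807
ring 0.82 [271.8 242.9 292.2 318. ]
```

Call:
{"fn": "servo_tool", "kwargs": {"deltas": [{"linear":[0,-0.06,0],"dr":[0,0,0.2],"grip":1},{"linear":[0,-0.06,0],"dr":[0,0,0.2],"grip":1},{"linear":[0,-0.06,0],"dr":[0,0,0.2],"grip":1},{"linear":[0,-0.06,0],"dr":[0,0,0.2],"grip":1},{"linear":[0,0,0],"dr":[0,0,0],"grip":1},{"linear":[0,0,0],"dr":[0,0,0],"grip":1},{"linear":[0,0,0],"dr":[0,0,0],"grip":1},{"linear":[0,0,0],"dr":[0,0,0],"grip":1},{"linear":[0,0,0],"dr":[0,0,0],"grip":1},{"linear":[0,0,0],"dr":[0,0,0],"grip":1}]}}

```text
time: 9.65
tool_pos: [0.5387, 0.0904, 0.1512]
eef_rot: [0.0, 0.974, -0.226, -0.001]
contact_force: [-5.0, 0.3, 0.0]
width: 0.0082
gripper_force: 3.0
```

```bash
python3 look.py
```

```text
t 9.7 yaw -26.16 Ftool xy -4.7 2.4 Fz 0.1 w 0.0079
TCP angle about axis -35.67 r 0.1807
ring 0.82 [270.1 240.5 291.2 321.8]
```

Call:
{"fn": "servo_tool", "kwargs": {"deltas": [{"linear":[0,-0.05,0],"dr":[0,0,0.16],"grip":1},{"linear":[0,-0.05,0],"dr":[0,0,0.16],"grip":1},{"linear":[0,-0.05,0],"dr":[0,0,0.16],"grip":1},{"linear":[0,-0.05,0],"dr":[0,0,0.16],"grip":1},{"linear":[0,0,0],"dr":[0,0,0],"grip":1},{"linear":[0,0,0],"dr":[0,0,0],"grip":1},{"linear":[0,0,0],"dr":[0,0,0],"grip":1},{"linear":[0,0,0],"dr":[0,0,0],"grip":1},{"linear":[0,0,0],"dr":[0,0,0],"grip":1},{"linear":[0,0,0],"dr":[0,0,0],"grip":1}]}}

```text
time: 10.58
tool_pos: [0.5395, 0.0922, 0.1512]
eef_rot: [0.0, 0.973, -0.232, -0.001]
contact_force: [-4.7, -0.3, 1.1]
width: 0.0081
gripper_force: 3.0
```

```bash
python3 look.py
```

```text
t 10.63 yaw -26.79 Ftool xy -4.4 2.5 Fz 0.2 w 0.0082
TCP angle about axis -36.31 r 0.1807
ring 0.72 [272.4 242.4 292.6 321.4]
```

Call:
{"fn": "servo_tool", "kwargs": {"deltas": [{"linear":[0,-0.05,0],"dr":[0,0,0.16],"grip":1},{"linear":[0,-0.05,0],"dr":[0,0,0.16],"grip":1},{"linear":[0,-0.05,0],"dr":[0,0,0.16],"grip":1},{"linear":[0,-0.05,0],"dr":[0,0,0.16],"grip":1},{"linear":[0,0,0],"dr":[0,0,0],"grip":1},{"linear":[0,0,0],"dr":[0,0,0],"grip":1},{"linear":[0,0,0],"dr":[0,0,0],"grip":1},{"linear":[0,0,0],"dr":[0,0,0],"grip":1},{"linear":[0,0,0],"dr":[0,0,0],"grip":1},{"linear":[0,0,0],"dr":[0,0,0],"grip":1}]}}

```text
time: 11.52
tool_pos: [0.5405, 0.094, 0.1512]
eef_rot: [-0.0, 0.971, -0.237, -0.001]
contact_force: [-4.9, 0.4, 0.4]
width: 0.0081
gripper_force: 3.0
```

```bash
python3 look.py
```

```text
t 11.57 yaw -27.44 Ftool xy -4.8 2.9 Fz 0.0 w 0.008
TCP angle about axis -36.95 r 0.1807
ring 0.64 [270.8 240.8 291.7 318. ]
```

Call:
{"fn": "servo_tool", "kwargs": {"deltas": [{"linear":[0,-0.05,0],"dr":[0,0,0.16],"grip":1},{"linear":[0,-0.05,0],"dr":[0,0,0.16],"grip":1},{"linear":[0,-0.05,0],"dr":[0,0,0.16],"grip":1},{"linear":[0,-0.05,0],"dr":[0,0,0.16],"grip":1},{"linear":[0,0,0],"dr":[0,0,0],"grip":1},{"linear":[0,0,0],"dr":[0,0,0],"grip":1},{"linear":[0,0,0],"dr":[0,0,0],"grip":1},{"linear":[0,0,0],"dr":[0,0,0],"grip":1},{"linear":[0,0,0],"dr":[0,0,0],"grip":1},{"linear":[0,0,0],"dr":[0,0,0],"grip":1}]}}

```text
time: 12.45
tool_pos: [0.5414, 0.0958, 0.1512]
eef_rot: [-0.0, 0.97, -0.243, -0.001]
contact_force: [-4.6, 0.4, -0.2]
width: 0.0082
gripper_force: 3.0
```

```bash
python3 look.py
```

```text
t 12.5 yaw -28.08 Ftool xy -4.3 1.9 Fz 0.1 w 0.0083
TCP angle about axis -37.58 r 0.1808
ring 0.56 [270.7 242.  292.8 318. ]
```

Call:
{"fn": "servo_tool", "kwargs": {"deltas": [{"linear":[0,-0.05,0],"dr":[0,0,0.16],"grip":1},{"linear":[0,-0.05,0],"dr":[0,0,0.16],"grip":1},{"linear":[0,-0.05,0],"dr":[0,0,0.16],"grip":1},{"linear":[0,-0.05,0],"dr":[0,0,0.16],"grip":1},{"linear":[0,0,0],"dr":[0,0,0],"grip":1},{"linear":[0,0,0],"dr":[0,0,0],"grip":1},{"linear":[0,0,0],"dr":[0,0,0],"grip":1},{"linear":[0,0,0],"dr":[0,0,0],"grip":1},{"linear":[0,0,0],"dr":[0,0,0],"grip":1},{"linear":[0,0,0],"dr":[0,0,0],"grip":1}]}}

```text
time: 13.38
tool_pos: [0.5423, 0.0976, 0.1511]
eef_rot: [-0.0, 0.969, -0.248, -0.001]
contact_force: [-5.6, 0.3, 0.9]
width: 0.0084
gripper_force: 3.0
```

```bash
python3 look.py w4.png
```

```text
t 13.43 yaw -28.71 Ftool xy -4.6 1.8 Fz -0.7 w 0.0079
TCP angle about axis -38.22 r 0.1808
ring 0.71 [273.1 241.8 289.9 318.9]
```

View pics/w4.png

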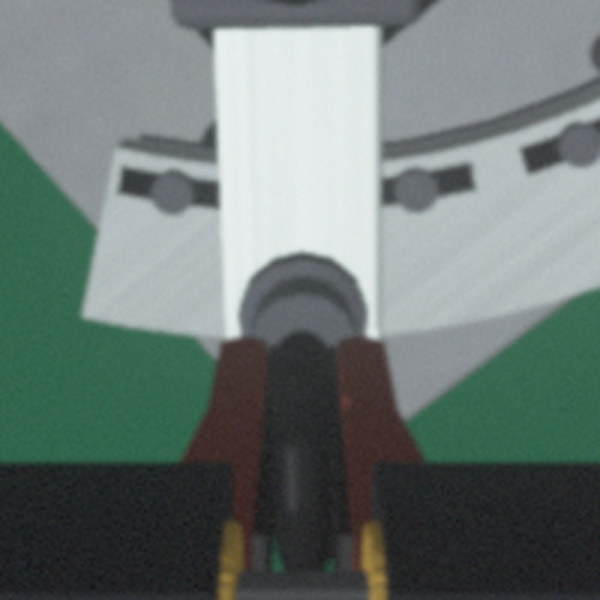

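The notch hides under the arm (visible plate on both sides is unbroken), so it is within about 11 mm of the pin. I'll keep easing on.

Call:
{"fn": "servo_tool", "kwargs": {"deltas": [{"linear":[0,-0.05,0],"dr":[0,0,0.16],"grip":1},{"linear":[0,-0.05,0],"dr":[0,0,0.16],"grip":1},{"linear":[0,-0.05,0],"dr":[0,0,0.16],"grip":1},{"linear":[0,-0.05,0],"dr":[0,0,0.16],"grip":1},{"linear":[0,0,0],"dr":[0,0,0],"grip":1},{"linear":[0,0,0],"dr":[0,0,0],"grip":1},{"linear":[0,0,0],"dr":[0,0,0],"grip":1},{"linear":[0,0,0],"dr":[0,0,0],"grip":1},{"linear":[0,0,0],"dr":[0,0,0],"grip":1},{"linear":[0,0,0],"dr":[0,0,0],"grip":1}]}}

```text
time: 14.32
tool_pos: [0.544, 0.0991, 0.1512]
eef_rot: [-0.0, 0.967, -0.253, 0.0]
contact_force: [-2.4, 1.1, -2.9]
width: 0.008
gripper_force: 3.0
```

```bash
python3 look.py
```

```text
t 14.37 yaw -29.37 Ftool xy -2.6 1.3 Fz -3.7 w 0.0077
TCP angle about axis -38.92 r 0.18
ring 0.98 [272.  243.1 290.5 319.3]
```

Radial force relaxed and a downward pull of 3.7 N appeared: the pin has started dropping. I'll open the fingers a little and check the ring height.

Call:
{"fn": "servo_tool", "kwargs": {"deltas": [{"linear":[0,0,0],"dr":[0,0,0],"grip":0.8},{"linear":[0,0,0],"dr":[0,0,0],"grip":0.8},{"linear":[0,0,0],"dr":[0,0,0],"grip":0.8},{"linear":[0,0,0],"dr":[0,0,0],"grip":0.8},{"linear":[0,0,0],"dr":[0,0,0],"grip":0.8},{"linear":[0,0,0],"dr":[0,0,0],"grip":0.7},{"linear":[0,0,0],"dr":[0,0,0],"grip":0.7},{"linear":[0,0,0],"dr":[0,0,0],"grip":0.7},{"linear":[0,0,0],"dr":[0,0,0],"grip":0.7},{"linear":[0,0,0],"dr":[0,0,0],"grip":0.7}]}}

```text
time: 15.25
tool_pos: [0.5438, 0.0991, 0.1511]
eef_rot: [-0.0, 0.967, -0.253, -0.0]
contact_force: [-0.9, -0.5, -1.2]
width: 0.0262
gripper_force: 0.0
```

```bash
python3 look.py w5.png
```

```text
t 15.3 yaw -29.36 Ftool xy -0.3 0.7 Fz 0.6 w 0.0262
TCP angle about axis -38.89 r 0.1802
ring 0.82 [269.4 241.3 292.7 320.6]
```

View pics/w5.png

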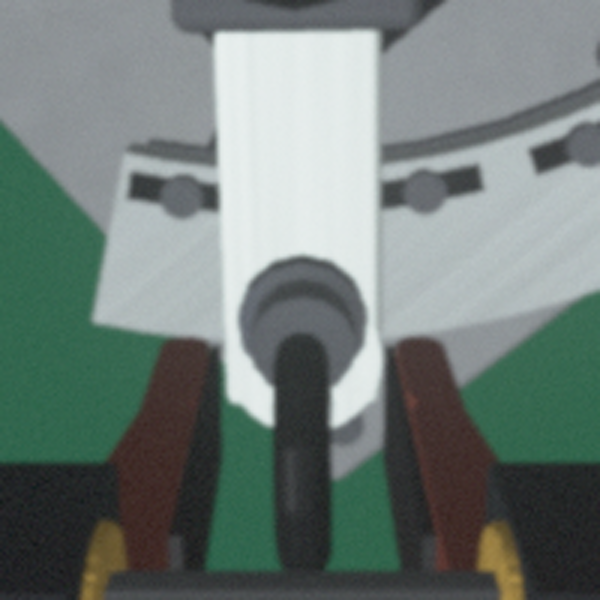

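Run:
```python
from h import *
p=snap('wrist'); s=robot.state();T=s['tool_pos'];q=s['eef_rot'];y=2*np.arctan2(q[2],q[1])
u=np.array([np.cos(y),np.sin(y),0]);ax=np.array([.701,.011,0]); v=np.array([-u[1],u[0],0])
for h in(0,.003,.01,.0115):
    c=ax-.18*u+np.array([0,0,.147+h]); a=np.linspace(0,2*np.pi,60)
    P=np.vstack([c+.018*(np.cos(t)*u+np.sin(t)*np.array([0,0,1]))+k*.004*v for t in a for k in(-1,1)])
    r=proj(p,P);print(h,r.min(0).round(1),r.max(0).round(1))
ps=snap('side');pt=snap('top')
for pp,n in((p,'w'),(ps,'s'),(pt,'t')):
    for t in('ring_center','board','lens'):
        for r in robot.regions_of(pp,t)[:1]: print(n,t,r['p'],np.round(r['extent'],1))
for h in(0,.01):print(proj(ps,[ax-.18*u+np.array([0,0,.147+h])]))
g=cv2.cvtColor(p['pixels'],6)[:,270:292]; 
for row in range(225,335,3): print(row,int(g[row,9:13].mean()),end='; ')
im=ps['pixels'][170:250,210:330];cv2.imwrite('pics/s2.png',np.hstack([cv2.resize(im,(480,320),interpolation=2),]))
```

```text
0 [273.3 228.5] [292.5 306.9]
0.003 [273.2 230.6] [292.7 310.5]
0.01 [272.9 235.7] [293.3 319.3]
0.0115 [272.8 236.9] [293.4 321.3]
w ring_center 0.71 [273.3 243.2 291.1 318. ]
w board 0.93 [215.5  73.8 336.8 124.2]
w lens 0.88 [230.9   0.  353.9 321.4]
s ring_center 0.4 [259.8 211.1 262.6 222.8]
s board 0.93 [184.8 256.9 219.1 286.6]
s lens 0.97 [242.8 175.9 272.2 238. ]
t board 0.78 [186.9 186.5 195.6 208.2]
t lens 0.73 [247.8 148.2 282.8 211.2]
[[260.14243863 214.45313048]]
[[260.05703728 212.10493082]]
225 70; 228 77; 231 103; 234 105; 237 103; 240 90; 243 54; 246 54; 249 51; 252 52; 255 50; 258 49; 261 51; 264 49; 267 46; 270 47; 273 48; 276 45; 279 50; 282 52; 285 49; 288 49; 291 51; 294 48; 297 50; 300 48; 303 44; 306 43; 309 43; 312 43; 315 42; 318 42; 321 52; 324 56; 327 74; 330 66; 333 89;
```

View pics/s2.png

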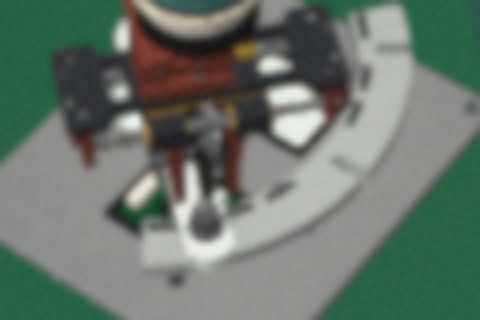

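The ring's lower edge is at row ~319, which matches a height of about 10 mm, so the pin is still on the plate. I'll close lightly again and continue in small steps.

Call:
{"fn": "servo_tool", "kwargs": {"deltas": [{"linear":[0,0,0],"dr":[0,0,0],"grip":1},{"linear":[0,0,0],"dr":[0,0,0],"grip":1},{"linear":[0,0,0],"dr":[0,0,0],"grip":1},{"linear":[0,0,0],"dr":[0,0,0],"grip":1},{"linear":[0,0,0],"dr":[0,0,0],"grip":1},{"linear":[0,-0.05,0],"dr":[0,0,0.16],"grip":1},{"linear":[0,-0.05,0],"dr":[0,0,0.16],"grip":1},{"linear":[0,-0.05,0],"dr":[0,0,0.16],"grip":1},{"linear":[0,0,0],"dr":[0,0,0],"grip":1},{"linear":[0,0,0],"dr":[0,0,0],"grip":1}]}}

```text
time: 16.78
tool_pos: [0.5441, 0.1005, 0.1506]
eef_rot: [0.0, 0.966, -0.258, -0.001]
contact_force: [-0.7, -0.4, -4.6]
width: 0.0078
gripper_force: 3.0
```

```bash
cat >> look.py <<'E'
g=cv2.cvtColor(p['pixels'],6)
print([int(x) for x in g[228:250:2,279:283].mean(1)],[int(x) for x in g[296:330:2,279:283].mean(1)])
E
python3 look.py
```

```text
t 16.83 yaw -29.85 Ftool xy -1.0 0.3 Fz -4.8 w 0.008
TCP angle about axis -39.33 r 0.1806
ring 0.84 [270.9 236.6 291.1 311.7]
[84, 101, 103, 84, 55, 54, 52, 49, 50, 48, 48] [42, 41, 42, 42, 42, 41, 40, 38, 57, 80, 82, 81, 67, 55, 53, 63, 78]
```

The ring's lower edge is now at row ~311, about 3–4 mm: the pin is in the notch, held only by grip friction. I'll open.

Call:
{"fn": "servo_tool", "kwargs": {"deltas": [{"linear":[0,0,0],"dr":[0,0,0],"grip":0.9},{"linear":[0,0,0],"dr":[0,0,0],"grip":0.8},{"linear":[0,0,0],"dr":[0,0,0],"grip":0.7},{"linear":[0,0,0],"dr":[0,0,0],"grip":0.6},{"linear":[0,0,0],"dr":[0,0,0],"grip":0.5},{"linear":[0,0,0],"dr":[0,0,0],"grip":0.5},{"linear":[0,0,0],"dr":[0,0,0],"grip":0.5},{"linear":[0,0,0],"dr":[0,0,0],"grip":0.5},{"linear":[0,0,0],"dr":[0,0,0],"grip":0.5},{"linear":[0,0,0],"dr":[0,0,0],"grip":0.5}]}}

```text
time: 17.72
tool_pos: [0.5446, 0.1004, 0.1512]
eef_rot: [-0.0, 0.966, -0.258, -0.0]
contact_force: [-0.1, 0.6, -0.6]
width: 0.0436
gripper_force: 0.0
```

```bash
python3 look.py
```

```text
t 17.77 yaw -29.84 Ftool xy -0.3 -1.1 Fz -0.2 w 0.0436
TCP angle about axis -39.36 r 0.1802
ring 0.61 [270.2 236.6 292.1 310.4]
[79, 101, 104, 85, 58, 55, 55, 55, 53, 54, 54] [46, 47, 45, 46, 45, 44, 42, 45, 70, 82, 82, 82, 65, 56, 54, 64, 78]
```

Lower edge is at ~311; the rod hid it before, so that reading is ambiguous. I'll raise to the t=3.8 pose (ring known home) for a direct comparison.

Call:
{"fn": "servo_tool", "kwargs": {"deltas": [{"linear":[0,0,0],"dr":[0,0,0],"grip":0.3},{"linear":[0,0,0],"dr":[0,0,0],"grip":0.3},{"linear":[0,0,-1],"dr":[0,0,0],"grip":0.3},{"linear":[0,0,-1],"dr":[0,0,0],"grip":0.3},{"linear":[0,0,-1],"dr":[0,0,0],"grip":0.3},{"linear":[0,0,-1],"dr":[0,0,0],"grip":0.3},{"linear":[0.2,0,-1],"dr":[0,0,0],"grip":0.3},{"linear":[0,0,0],"dr":[0,0,0],"grip":0.3},{"linear":[0,0,0],"dr":[0,0,0],"grip":0.3},{"linear":[0,0,0],"dr":[0,0,0],"grip":0.3}]}}

```text
time: 18.65
tool_pos: [0.5462, 0.0994, 0.2011]
eef_rot: [-0.0, 0.966, -0.258, -0.0]
contact_force: [1.1, 0.4, -0.7]
width: 0.0612
gripper_force: 0.0
```

Run:
```python
from h import *
p=snap('wrist','w6.png'); s=robot.state();T=s['tool_pos'];q=s['eef_rot'];y=2*np.arctan2(q[2],q[1]);print(T,np.degrees(y),s['contact_force'])
u=np.array([np.cos(y),np.sin(y),0]);v=np.array([-u[1],u[0],0]);ax=np.array([.701,.011,0])
for r in robot.regions_of(p,'ring_center')[:1]: print(r['p'],np.round(r['extent'],1))
for r in robot.pinpoint(p,'ring_center')[:1]: print(r['point'])
def ext(c):
    P=np.vstack([c+.018*(np.cos(t)*u+np.sin(t)*np.array([0,0,1]))+k*.004*v for t in np.linspace(0,6.28,60) for k in(-1,1)])
    r=proj(p,P);return r.min(0).round(1),r.max(0).round(1)
for h in(0,.003,.01):print(h,ext(ax-.18*u+np.array([0,0,.147+h])))
# start-view prediction, same camera-tool geometry, t=3.8 (extent 207.5-266.1): TCP (.5255,-.0185,.2011), ring home
u0=np.array([np.cos(np.radians(9.6)),np.sin(np.radians(9.6)),0]); d=np.array([.5255,-.0185,0])-(ax-.18*u0); dr=d@u0
print('radial offs then',dr,'now',(T*[1,1,0]-(ax-.18*u))@u, 'dz',T[2]-.2011)
g=cv2.cvtColor(p['pixels'],6);c=281
print([(i,int(g[i,279:284].mean())) for i in range(196,286,2)])
a=p['pixels'][:300,130:430];cv2.imwrite('pics/w6c.png',cv2.resize(a,(600,600),interpolation=2))
```

```text
[0.54591556 0.09938632 0.20081175] -29.844472786238125 [-0.01262658  0.32712334 -0.73903941]
0.58 [274.3 211.7 288.9 269.7]
[281.8, 240.3]
0 (array([274.8, 205.2]), array([289.3, 265.2]))
0.003 (array([274.8, 206.5]), array([289.4, 267.4]))
0.01 (array([274.6, 209.7]), array([289.8, 272.6]))
radial offs then 0.002038017466001353 now 0.0014977265599559189 dz -0.0002882523763830247
[(196, 230), (198, 169), (200, 95), (202, 101), (204, 89), (206, 70), (208, 80), (210, 77), (212, 58), (214, 57), (216, 55), (218, 56), (220, 58), (222, 56), (224, 54), (226, 55), (228, 53), (230, 55), (232, 54), (234, 56), (236, 58), (238, 56), (240, 56), (242, 56), (244, 55), (246, 55), (248, 55), (250, 54), (252, 51), (254, 50), (256, 48), (258, 48), (260, 49), (262, 48), (264, 45), (266, 45), (268, 57), (270, 81), (272, 82), (274, 84), (276, 83), (278, 85), (280, 83), (282, 83), (284, 82)]
```

View pics/w6c.png

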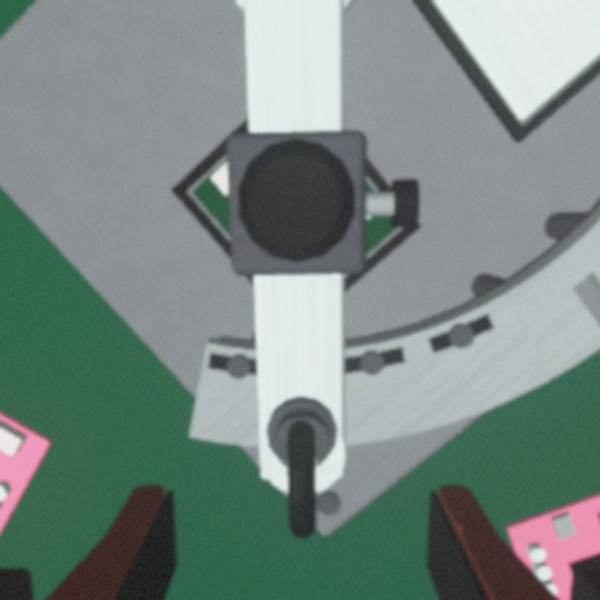

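Run:
```python
from h import *
def prof(f,x):
    g=cv2.cvtColor(f,6).astype(float)[:,int(x)-1:int(x)+2].mean(1); return g
def cross(g,lo,hi,th,down):
    for i in range(lo,hi):
        if (g[i]>=th>g[i+1]) if down else (g[i]<th<=g[i+1]): return round(i+(th-g[i])/(g[i+1]-g[i]),2)
a=cv2.imread('pics/w2.png')[:,400:800]
b=cv2.resize(cv2.imread('pics/w6.png'),(400,300))[:296]
for n,f in(('home start',a),('now',b)):
    g=cv2.cvtColor(f,6)
    for x in(200,201,202,203):
        q=prof(f,x);t=cross(q,125,160,150,True);e=cross(q,170,215,64,False);print(n,x,t,e,None if None in(t,e) else e-t)
    # ring width at its lower third
    print([int(v) for v in g[185,192:214]])
```

```text
home start 200 139.93 171.33 31.400000000000006
home start 201 139.85 189.67 49.81999999999999
home start 202 139.91 189.67 49.75999999999999
home start 203 140.17 189.46 49.29000000000002
[84, 85, 83, 85, 78, 59, 49, 50, 49, 51, 49, 43, 45, 44, 58, 80, 84, 86, 84, 85, 83, 84]
now 200 141.47 191.49 50.02000000000001
now 201 141.52 191.5 49.97999999999999
now 202 141.66 191.32 49.66
now 203 141.87 190.79 48.91999999999999
[85, 86, 84, 76, 58, 48, 50, 51, 51, 48, 47, 48, 51, 87, 125, 140, 140, 140, 139, 140, 142, 141]
```

Barrel-to-ring spacing in the image is 49.8 px, against 49.8 px in the known home view at the start, so the pin is fully home. The lens works out about 4 mm from the board's centre, and the fingers are clear. Handing in.

```bash
python3 -c "
from plant import robot
print(robot.finish_job())"
```

```text
the job is handed in; nothing more can be done
None
```

I handed in the job at about 19 s of the 40 s limit: the index pin is home in the notch over the green board, the lens is about 4 mm from the board's centre by camera estimate, and the gripper is clear. No verdict came back.

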